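# Level the serving shelf

## Task

The little serving shelf on the table slopes: press the spirit level down flush into the slot in its top, then turn the knob of its screw foot until the bubble sits centred between the two marks. Then put the fingers back on top of the level and press it firmly down, and finish like that: still pressing, the level flush and the bubble still centred. Leave the other tableware where it stands.

Things in the scene. Friction and masses are not known exactly. Their poses are not given: they have to be found in the camera images.
- level: Spirit level, a loose aluminium bar 40 (x) x 110 (y) mm, 0.3 kg, upright on the table left or right of the shelf. Origin: centre of its underside; y along it, z up. Bar 30 mm high; each end has a flat block 22 mm long, top at 38 mm, 44 mm from the middle; between them a greenish vial (top at 36 mm) with a pale bubble. Grasp across the 40 mm, press anywhere on top; fits the slot either way round.
- bubble (a joint): The bubble in its bowed vial (bow of 24 mm radius seen from above), rad along the bow: 0 = midway between the two black marks, plus towards the level's +y; 16 mm long, it lies between them within 0.125 rad (3 mm) either way. It goes to the higher end: slope along y in rad = value / (16 cos value). Settles in about 1 s.
- shelf: White board 170 (x) x 300 (y) x 18 mm, top about 80 mm above the table, hinged at one end, on a screw foot at the other. Origin: on the hinge line, at the underside, mid-width, 20 mm in from the hinge end, 62 mm above the table; y along the board to the foot, z out of its top. It tilts about its x only; at the start the foot end is too low by 0.02 to 0.048 rad.
- recess (a point): Centre of the floor of the slot in the board's top; axes as the shelf, moves with it. Slot 44 (x) x 115 (y) mm, 10 mm deep, its mouth chamfered 2 mm: the level has 2 to 2.5 mm play each side and, when home, rests on the floor and stands 28 mm out of the board. 100 mm along y from the hinge line.
- knob_grip (a point): Grip point of the foot's black knob: on its axis, 24 mm above the board's top, mid-width, 140 mm along the shelf's y from the slot's middle. Round skirt 44 mm across, 10 mm high; on it an upright bar 46 x 12 mm, from 10 to 36 mm above the board, that turns with the knob. The point's x runs along the bar, its y across the 12 mm to grip.
- foot_knob (a joint): Turning of the knob in rad, from 0 (stop, foot end lowest) to 3.4 (stop), growing clockwise seen from above. Clockwise raises the foot end of the shelf: 0.02 rad of slope, that is 4.8 mm of rise of the knob, for each rad of turn. It takes about 0.15 N m and stays where it is left, also with the shelf pressed.
- pepper_grinder: Stainless pepper grinder, 54 mm across, 175 mm tall, stands left or right of the shelf, on the side where the level is not. Bystander. Origin: centre of its foot.
- sugar_bowl: White ceramic sugar bowl, 92 mm across, 95 mm tall, between robot and shelf. Bystander. Origin: centre of its foot.
- coaster_a: Grey plastic coaster, 94 mm across, 5 mm thick, near the robot, under the mug. Bystander. Origin: centre of its underside.
- coaster_b: The same coaster, beyond on the left. Bystander.
- mug: White mug, 80 mm across, 90 mm tall, on the near coaster. Bystander. Origin: centre of its foot.
- baking_tin: Aluminium loaf baking tin 120 x 240 x 65 mm, at the back right. Bystander. Origin: centre of its underside.
- salad_bowl: Clear glass salad bowl, 220 mm across, 85 mm tall, at the back left. Bystander. Origin: centre of its foot.
Not all that is in view belongs to the job. Of the things shaped like the level, the aluminium one is meant.

How it is judged:
By the outcome, as a careful person would: the job done as asked, in the order asked, and still so for the second after the job is handed in, while the arm keeps its last pose, push and grip.
It also fails if it takes over 72 s, if anything falls off the work surface, if the arm or the gripper's body presses on something with over 40 N, if the wrist force passes 120 N, or if a joint passes its speed limit or range.

## Robot

A 7-joint arm with a two-finger parallel gripper is mounted at the origin on the work surface. World frame = base frame: x ahead of the robot, y to its left, z up, the work surface at z = 0. Lengths are in m, angles in rad, forces in N, time in s.
With the tool pointing down it reaches from about 0.4 to 0.75 m from the base axis. Payload 19.5 kg.
Tool frame: the origin (TCP) lies midway between the tips of the shut fingers; the grasp point (between the pads) lies ctrl.pinch_z behind it (ctrl.pinch_z is the distance from the TCP to the grasp point, in m); z points along the fingers, y is the line along which they close (so a half turn about z gives the same grasp; the last joint's range is limited). The gripper opens to 85 mm and grips with 20 to 120 N. Pads are 22 mm wide; open, the fingers measure 114 mm over their backs; the gripper's body (76 mm by 85 mm) begins 54 mm behind the grasp point. The pads swing forward as they close: fully open they stand 13 mm farther back than shut.
Start: joints at [-1.305, 0.707, -0.028, 1.485, 0.022, 0.951, -0.075], TCP at [0.174, 0.548, 0.231] pointing down, gripper open.
Joint ranges: [-2.71, 2.71], [-0.32, 2.16], [-1.57, 1.52], [0, 2.45], [-1.46, 4.6], [0, 2.02], [-2.83, 2.83]. Speed limits (rad/s): [1.89, 1.89, 2.57, 2.57, 3.01, 3.01, 3.01].

## Interface

Orientations are given as a rotation vector (axis times angle).
In Python, from bench import ctrl, solve_ik, imaging gives the robot as it stands. Calls block until the motion is done:
- ctrl.goto(position, orientation): joint-space move of the TCP to a pose.
- ctrl.move_l(position, orientation=None, velocity=0.15, f_stop=None): straight line of the TCP; orientation=None keeps the orientation; velocity is the mean speed in m/s. With f_stop (N) it stops when the force on the tool has changed by that much, and returns True; else False.
- ctrl.move_joints(angles): joint-space move.
- ctrl.grip(opening, force=None): finger opening in m; force is the grip in N (None keeps the last); returns when the fingers have stopped.
- ctrl.hold(seconds).
- solve_ik(position, orientation): joint angles nearest the present ones, or None.
- imaging.snapshot(name): name is "scene" or "top"; returns the picture (480x640x3 uint8, blue, green, red); there is no depth.
- imaging.camera_info(name): a dict with "intrinsics" (3x3 intrinsics, pixels), "k1" (the pictures are not rectified: a ray, as slopes to the right and down, at radius r is drawn at 1 + k1 r^2 times it, then the intrinsics apply), "rvec" (rotation vector, rad) and "tvec" (3), from world to camera coordinates, as OpenCV has them. Camera axes: x right, y down, z forward; pixel columns grow to the right and rows downward; lengths in m; the calibration is good to about 2 mm. A picture is of the moment at which its call begins. camera_info takes no time and is no camera call.
A pose or a line that the arm cannot do raises ctrl.IKError and nothing moves.
- ctrl.finish_job(): hands the job in; it is judged then, once.
Readings, each from a call of its own:
- ctrl.current_t(): time.
- ctrl.current_joint_pos(): joint angles.
- ctrl.current_joint_vel(): joint speeds.
- ctrl.current_joint_torque(): joint torques, N m.
- ctrl.current_ee_pos(): TCP position.
- ctrl.current_tcp_rot(): TCP orientation.
- ctrl.current_force(): force on the tool from outside, world axes, zero at the start.
- ctrl.current_torque(): the same for the moment, N m.
- ctrl.current_gripper_width(): finger opening in m.
- ctrl.current_finger_force(): force on a finger pad.
Only numpy, scipy, OpenCV 4.12 (cv2) and the standard library are available. Lean on these libraries where they do the work, as an engineer would, in place of code of your own. Each camera call takes 0.05 s, during which the arm holds its last target. There are 200 camera calls.

## Working session

There is one attempt and no reset: what is moved stays moved. The work goes in short steps, each a Python script; the robot and the scene stay as the last script left them, time stands still between calls to the robot, and variables do not carry over. Pictures are saved under pics/ and viewed, at most 10 in all, crops included, and the job is handed in when it is done.

```bash
ls; mkdir -p pics
python3 - <<'E'
from bench import ctrl, imaging
import cv2
for n in("scene","top"):
    cv2.imwrite(f"pics/{n}0.png",imaging.snapshot(n)); print(imaging.camera_info(n))
print(ctrl.pinch_z,ctrl.current_tcp_rot(),ctrl.current_t())
E
```

```text
pics
{'intrinsics': array([[523.94072488,   0.        , 319.33448482],
       [  0.        , 523.94072488, 245.88384718],
       [  0.        ,   0.        ,   1.        ]]), 'k1': -0.10528037897476854, 'rvec': array([ 1.04831009,  2.4915954 , -0.97903805]), 'tvec': array([ 0.41856637, -0.20462129,  1.81594242])}
{'intrinsics': array([[469.74178431,   0.        , 315.67386692],
       [  0.        , 469.74178431, 233.10207637],
       [  0.        ,   0.        ,   1.        ]]), 'k1': 0.022254194505481096, 'rvec': array([ 2.15750935, -2.18244526,  0.1437419 ]), 'tvec': array([-0.0523991 ,  0.53177368,  1.48166345])}
0.0187 [-4.81450652e-01 -3.10434079e+00  1.53237139e-03] 0.1
```

View pics/scene0.png

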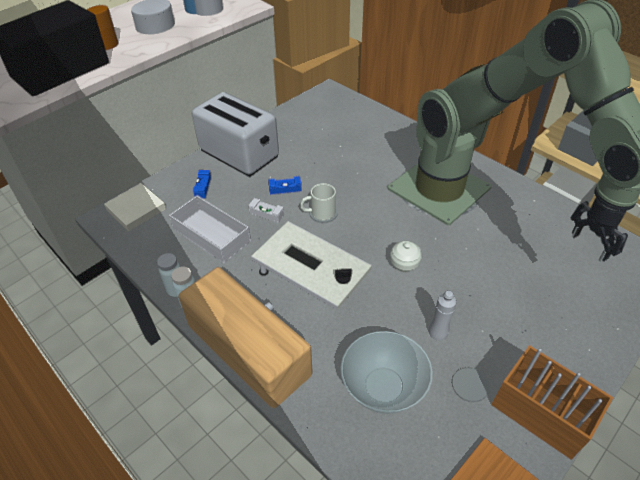

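View pics/top0.png

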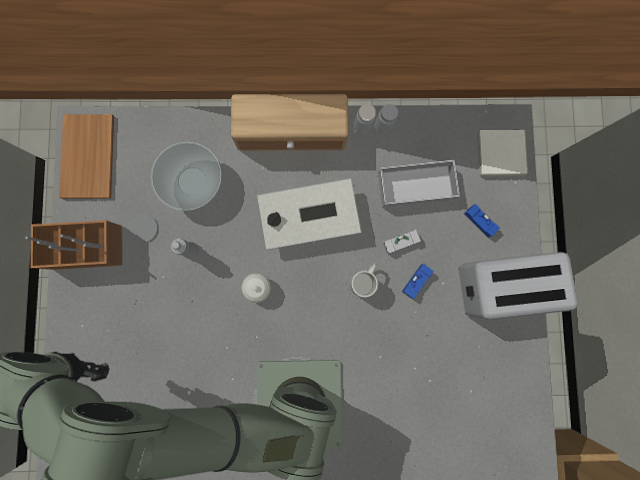

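The pictures show three level-shaped things. In the top view these are the aluminium and green one at (403,242), a blue one at (482,220) and a blue one at (418,282). In the scene view they are at (266,208), (202,183) and (285,185). By the description I want the aluminium one at (403,242). The shelf is at top (309,214), with its knob at (274,219) and slot at (319,212). Next I check the choice in a close crop.

```bash
cat > h.py <<'E'
import numpy as np, cv2
from bench import ctrl, solve_ik, imaging
from scipy.spatial.transform import Rotation as R
def cam(n):
    c=imaging.camera_info(n); return c["intrinsics"],np.array([c["k1"],0,0,0.]),R.from_rotvec(c["rvec"]).as_matrix(),c["tvec"]
def ray(n,px):
    K,d,r,t=cam(n); u=cv2.undistortPoints(np.array(px,float).reshape(-1,1,2),K,d).reshape(-1,2)
    return -r.T@t, np.c_[u,np.ones(len(u))]@r
def onplane(n,px,z):
    o,v=ray(n,px); return o+v*((z-o[2])/v[:,2])[:,None]
def proj(n,P):
    K,d,r,t=cam(n); return cv2.projectPoints(np.array(P,float).reshape(-1,1,3),cv2.Rodrigues(r)[0],t,K,d)[0].reshape(-1,2)
def tworay(p1,p2):  # scene px, top px
    A=[];b=[]
    for n,p in(("scene",p1),("top",p2)):
        o,v=ray(n,[p]); v=v[0]/np.linalg.norm(v[0]); M=np.eye(3)-np.outer(v,v); A.append(M); b.append(M@o)
    return np.linalg.lstsq(np.vstack(A),np.hstack(b),rcond=None)[0]
def down(yaw): # tool z down, tool y (closing line) at angle yaw in world xy
    y=np.array([np.cos(yaw),np.sin(yaw),0]); z=np.array([0,0,-1.]); return R.from_matrix(np.c_[np.cross(y,z),y,z]).as_rotvec()
E
python3 - <<'E'
from h import *
T=cv2.imread("pics/top0.png");S=cv2.imread("pics/scene0.png")
a=cv2.resize(T[222:262,380:427],None,fx=8,fy=8,interpolation=cv2.INTER_CUBIC)
b=cv2.resize(T[170:257,250:370],None,fx=3.3,fy=3.3,interpolation=cv2.INTER_CUBIC)
c=cv2.resize(S[192:225,243:290],None,fx=8,fy=8,interpolation=cv2.INTER_CUBIC)
d=cv2.resize(S[215:310,245:378],None,fx=3,fy=3,interpolation=cv2.INTER_CUBIC)
im=np.zeros((600,800,3),np.uint8)
for i,(x,y) in zip((a,b,c,d),((0,0),(400,0),(0,325),(400,310))): 
    i=i[:600-y,:800-x]; im[y:y+i.shape[0],x:x+i.shape[1]]=i
cv2.imwrite("pics/crop1.png",im)
for n,I,box,lo in(("top",T,(230,170,380,262),150),("scene",S,(230,215,390,310),165),("top",T,(380,222,427,262),135),("scene",S,(243,192,290,225),140)):
    x0,y0,x1,y1=box; g=I[y0:y1,x0:x1].min(2); 
    for th in(lo,lo+30):
        m=(g>th).astype(np.uint8); cs,_=cv2.findContours(m,cv2.RETR_EXTERNAL,cv2.CHAIN_APPROX_NONE)
        k=max(cs,key=cv2.contourArea); q=cv2.minAreaRect(k); ap=cv2.approxPolyDP(k,0.05*cv2.arcLength(k,True),True)[:,0]+[x0,y0]
        print(n,th,cv2.contourArea(k),np.round((cv2.boxPoints(q)+[x0,y0]),1).tolist(),ap.tolist())
E
```

```text
top 150 5094.0 [[256.1, 194.8], [350.4, 177.8], [360.2, 232.0], [265.9, 249.0]] [[350, 179], [258, 195], [266, 248], [360, 232]]
top 180 0.0 [[266.0, 221.0], [266.0, 221.0], [266.0, 221.0], [266.0, 221.0]] [[266, 221]]
scene 165 4794.0 [[251.3, 256.3], [277.3, 211.1], [370.6, 264.9], [344.5, 310.1]] [[252, 255], [336, 305], [370, 266], [288, 221]]
scene 195 3629.0 [[252.4, 256.0], [277.7, 212.2], [369.4, 265.3], [344.1, 309.0]] [[253, 255], [336, 304], [369, 266], [339, 285], [288, 222]]
top 135 324.5 [[383.5, 241.0], [415.7, 228.7], [420.3, 240.8], [388.1, 253.0]] [[416, 230], [397, 244], [402, 234], [386, 240], [387, 250], [419, 241]]
top 165 147.0 [[384.1, 241.7], [408.7, 232.7], [412.5, 243.2], [388.0, 252.2]] [[409, 234], [397, 245], [395, 238], [386, 241], [387, 249], [411, 243]]
scene 140 254.0 [[247.3, 209.6], [250.7, 196.4], [282.8, 204.7], [279.4, 217.9]] [[249, 203], [249, 210], [271, 208], [272, 216], [282, 208]]
scene 170 156.5 [[248.1, 206.9], [251.3, 196.6], [282.2, 206.3], [279.0, 216.6]] [[249, 204], [276, 214], [282, 207], [255, 207], [254, 198]]
```

View pics/crop1.png

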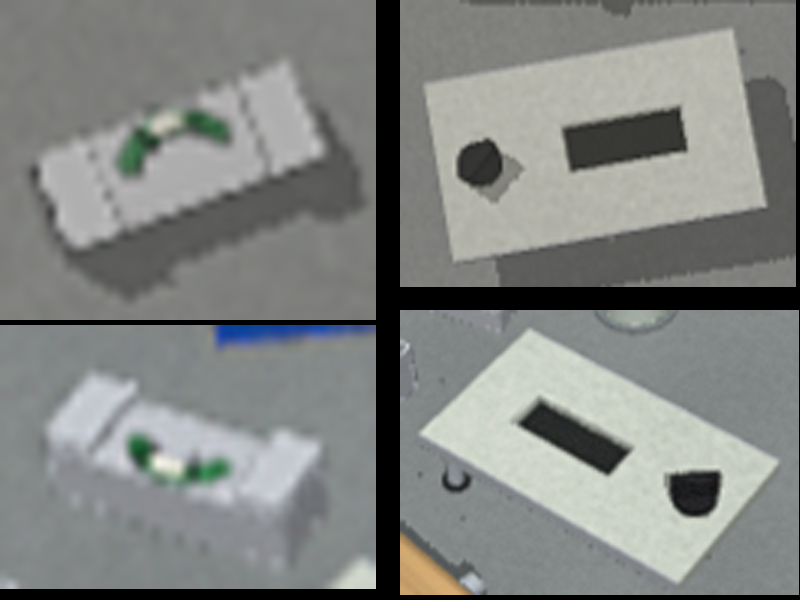

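The crop confirms the aluminium bar with the green vial (top (402.6,241.5)). The slot and the black knob at (274,219) are clear too. Now I compute the poses and enhance the knob to find its bar direction.

Run:
```python
from h import *
T=cv2.imread("pics/top0.png");S=cv2.imread("pics/scene0.png")
lv=[(384.6,241.75),(416.25,229.75),(420.75,241.4),(389.75,253)]
P=onplane("top",lv,.038); print("level",P.mean(0),[np.linalg.norm(P[i]-P[(i+1)%4]) for i in range(4)])
u=P[0]+P[3]-P[1]-P[2]; print("yaw",np.arctan2(u[1],u[0]))
sv=[(243+x/8,192+(y-325)/8) for x,y in((92,372),(322,440),(285,500),(48,430))]
Q=onplane("scene",sv,.038); print("level scene",Q.mean(0)); u=Q[0]+Q[3]-Q[1]-Q[2];print(np.arctan2(u[1],u[0]))
# slot
for n,I,box in(("top",T,(290,195,345,230)),("scene",S,(280,238,328,275)),("top",T,(262,205,290,232)),("scene",S,(330,262,358,290))):
    x0,y0,x1,y1=box; m=(I[y0:y1,x0:x1].max(2)<(95 if 'x' else 0)).astype(np.uint8)
    k=max(cv2.findContours(m,0,1)[0],key=cv2.contourArea); q=cv2.minAreaRect(k)
    M=cv2.moments(m,True); c=(M['m10']/M['m00']+x0,M['m01']/M['m00']+y0)
    b=cv2.boxPoints(q)+[x0,y0]; W=onplane(n,b,.0765); print(n,"centroid",c,onplane(n,[c],.0765)[0],"box",b.round(1).tolist())
    e=[W[1]-W[0],W[2]-W[1]]; print([(np.linalg.norm(v).round(4),np.arctan2(v[1],v[0]).round(3)) for v in e])
for s,t in(((288,221.5),(350.2,178.5)),((370.5,265.5),(257.8,195)),((336.5,305),(266,249)),((251.8,255.5),(360.3,232))): print("corner",tworay(s,t))
f=lambda I,x,y:cv2.resize(np.clip(I[y:y+26,x:x+30].astype(float)*3,0,255).astype(np.uint8),None,fx=13,fy=13,interpolation=cv2.INTER_NEAREST)
cv2.imwrite("pics/knob.png",np.hstack([f(T,260,206),f(S,328,262)]))
```

```text
level [ 0.50042983 -0.33762862  0.038     ] [np.float64(0.10974588026675233), np.float64(0.03997872855538981), np.float64(0.10701390733536287), np.float64(0.039430256906201486)]
yaw 1.9184560097064165
level scene [ 0.50580044 -0.33182301  0.038     ]
-1.201820502934893
top centroid (317.7903930131004, 211.83187772925766) [ 0.5930447  -0.06517899  0.0765    ] box [[299.0, 208.4], [334.3, 202.2], [336.5, 215.0], [301.3, 221.2]]
[(np.float64(0.1127), np.float64(-1.403)), (np.float64(0.0413), np.float64(-2.986))]
scene centroid (302.6214689265537, 257.25141242937855) [ 0.60137363 -0.05956858  0.0765    ] box [[284.3, 253.3], [289.4, 244.0], [320.5, 261.0], [315.5, 270.3]]
[(np.float64(0.0386), np.float64(-2.711)), (np.float64(0.1137), np.float64(1.717))]
top centroid (273.9006622516556, 219.25827814569536) [0.57086625 0.07246782 0.0765    ] box [[265.5, 215.5], [278.1, 211.3], [282.2, 223.6], [269.6, 227.8]]
[(np.float64(0.0415), np.float64(-1.254)), (np.float64(0.041), np.float64(-2.828))]
scene centroid (342.933014354067, 275.33014354066984) [0.5700847  0.06938983 0.0765    ] box [[335.0, 269.0], [351.0, 269.0], [351.0, 283.0], [335.0, 283.0]]
[(np.float64(0.045), np.float64(2.338)), (np.float64(0.0502), np.float64(0.74))]
corner [ 0.64009672 -0.12453075  0.21664755]
corner [0.60053938 0.13879621 0.20867537]
corner [ 0.52711242  0.07590621 -0.09965633]
corner [ 0.58492491 -0.25212795 -0.08640958]
```

View pics/knob.png

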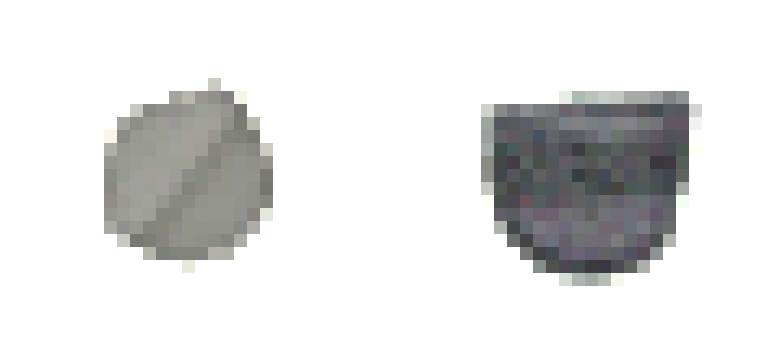

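The knob's bar runs roughly from lower-left to upper-right in the top view and horizontally in the scene view. That puts it at about -0.75 rad in the world. My corner pairing between the two views was wrong because the scene camera looks from the far side, so I redo it.

Run:
```python
from h import *
T=cv2.imread("pics/top0.png");S=cv2.imread("pics/scene0.png")
C={}
for n,I,box,th in(("top",T,(250,172,370,257),150),("scene",S,(246,215,376,310),170)):
    x0,y0,x1,y1=box; m=(I[y0:y1,x0:x1].min(2)>th).astype(np.uint8)
    k=cv2.convexHull(max(cv2.findContours(m,0,1)[0],key=cv2.contourArea))
    M=cv2.moments(k); c=(M['m10']/M['m00']+x0,M['m01']/M['m00']+y0)
    q=cv2.approxPolyN(k,4)[0]+[x0,y0]; C[n]=(c,q); W=onplane(n,q,.076)
    print(n,c,onplane(n,[c],.0757)[0],q.tolist()); 
    for i in range(4): v=W[(i+1)%4]-W[i]; print(np.linalg.norm(v).round(4),np.arctan2(v[1],v[0]).round(3))
print("centre 2ray",tworay(C["scene"][0],C["top"][0]))
for a in C["scene"][1]:
    b=min(C["top"][1],key=lambda b:np.linalg.norm(onplane("top",[b],.076)-onplane("scene",[a],.076))); print("corner",tworay(a,b))
# knob bar top: scene ends, rough
for p in ([(328+485/13,262+112/13),(328+690/13,262+104/13)],): 
    W=onplane("scene",p,.11); v=W[1]-W[0]; print("bar",np.arctan2(v[1],v[0]),np.linalg.norm(v))
W=onplane("top",[(260+155/13,206+222/13),(260+235/13,206+130/13)],.1); v=W[1]-W[0]; print("bar top",np.arctan2(v[1],v[0]))
print("knob",onplane("top",[(273.9,219.26)],.09))
```

```text
top (308.3121875099519, 213.48332855641542) [ 0.58821934 -0.03537063  0.0757    ] [[360, 232], [266, 249], [257, 195], [350, 178]]
0.2979 1.74
0.173 0.164
0.2987 -1.396
0.1749 -2.982
scene (311.9391458589166, 262.26098376313274) [ 0.595685   -0.02731526  0.0757    ] [[371, 265], [337, 306], [251, 256], [288, 221]]
0.1729 0.168
0.3035 -1.426
0.1743 -2.982
0.3022 1.711
centre 2ray [ 0.58953621 -0.03488424  0.06458195]
corner [0.47959419 0.09685316 0.06648913]
corner [0.65136546 0.12549499 0.06595747]
corner [ 0.70119981 -0.16942641  0.07671206]
corner [ 0.52876636 -0.19739881  0.076171  ]
bar 2.3874046280500294 0.04309583489662528
bar top -0.7157047165013372
knob [[0.56888283 0.07150482 0.09      ]]
```

```bash
cat >> h.py <<'E'
YAW=1.739; D=np.array([np.cos(YAW),np.sin(YAW),0]); SLOT=np.array([.5931,-.0651,0])
def tilted(yaw,s): # tool axis along the normal of a shelf whose foot end is low by s
    return (R.from_rotvec(-s*np.array([np.sin(YAW),-np.cos(YAW),0]))*R.from_rotvec(down(yaw))).as_rotvec()
E
python3 - <<'E'
from h import *
print(R.from_rotvec(tilted(.168,.03)).as_matrix()[:,2], D)
p=ctrl.current_ee_pos()
best=min(((np.abs(j).max() if (j:=solve_ik([.5018,-.3362,.15],down(y))) is not None else 9,y,j) for y in(.354,.354-np.pi)),key=lambda a:abs(a[2][6]) if a[2] is not None else 99)
print(best)
y=best[1]
ctrl.goto([p[0],p[1],.30],ctrl.current_tcp_rot())
ctrl.grip(.07,40)
ctrl.goto([.5018,-.3362,.15],down(y)); print(ctrl.current_t())
ctrl.move_l([.5018,-.3362,.06],velocity=.15)
print(ctrl.move_l([.5018,-.3362,.008],velocity=.08,f_stop=8),ctrl.current_ee_pos())
ctrl.grip(.03,60); print(ctrl.current_gripper_width(),ctrl.current_finger_force(),ctrl.current_t())
ctrl.move_l([.5018,-.3362,.20],velocity=.15)
for n in("scene","top"): cv2.imwrite(f"pics/{n}1.png",imaging.snapshot(n))
print(ctrl.current_gripper_width(),ctrl.current_finger_force(),ctrl.current_force(),ctrl.current_joint_pos(),ctrl.current_t())
T=cv2.imread("pics/top1.png")[180:300,340:480];S=cv2.imread("pics/scene1.png")[130:250,200:340]
cv2.imwrite("pics/c1.png",cv2.resize(np.hstack([T,S]),None,fx=2.8,fy=2.8,interpolation=cv2.INTER_CUBIC))
E
```

```text
[ 0.0050216  -0.02957218 -0.99955003] [-0.16741164  0.98588708  0.        ]
(np.float64(1.4682684072436447), 0.354, array([ 0.64442298,  0.85397315, -0.22398563,  1.46826841,  0.22585366,
        0.8446915 ,  0.69846362]))
4.1167
False [ 0.50193824 -0.33632231  0.00825513]
0.03858634574205978 62.01709270477295 6.0667
0.03923446125586838 60.57655334472656 [-0.37406347  0.45755663 -2.45393314] [ 0.51109787  0.79020142  0.05540057  1.41670316 -0.0488486   0.93706715
  0.93310574] 7.6
```

View pics/c1.png

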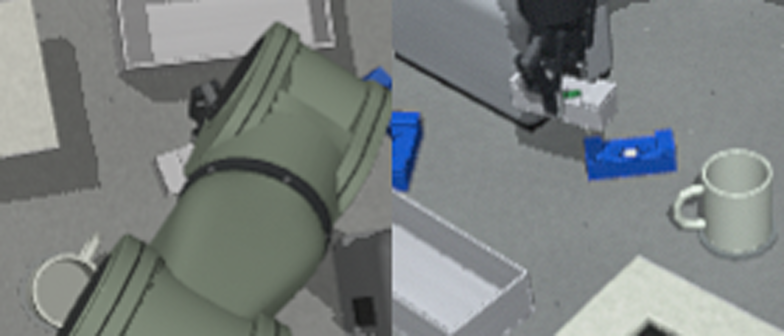

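The level is gripped and lifted (scene crop around (560,95)) and the neighbours are untouched. I carry it over the slot and lower it with a force stop.

Run:
```python
from h import *
o=tilted(.168,.032)
ctrl.goto(SLOT+[0,0,.20],o)
ctrl.move_l(SLOT+[0,0,.10],velocity=.12)
S=imaging.snapshot("scene")
r=ctrl.move_l(SLOT+[0,0,.0765],velocity=.04,f_stop=12); p=ctrl.current_ee_pos()
print(r,p,ctrl.current_force(),ctrl.current_t())
S2=imaging.snapshot("scene"); T2=imaging.snapshot("top")
cv2.imwrite("pics/c2.png",np.vstack([cv2.resize(np.hstack([i[185:305,240:380] for i in(S,S2)]),None,fx=2.8,fy=2.5,interpolation=cv2.INTER_CUBIC),cv2.resize(T2[160:260,200:480],(784,280))]))
```

```text
True [ 0.59368501 -0.06502503  0.08471679] [2.97558513 0.90648328 1.39187276] 10.1833
```

View pics/c2.png

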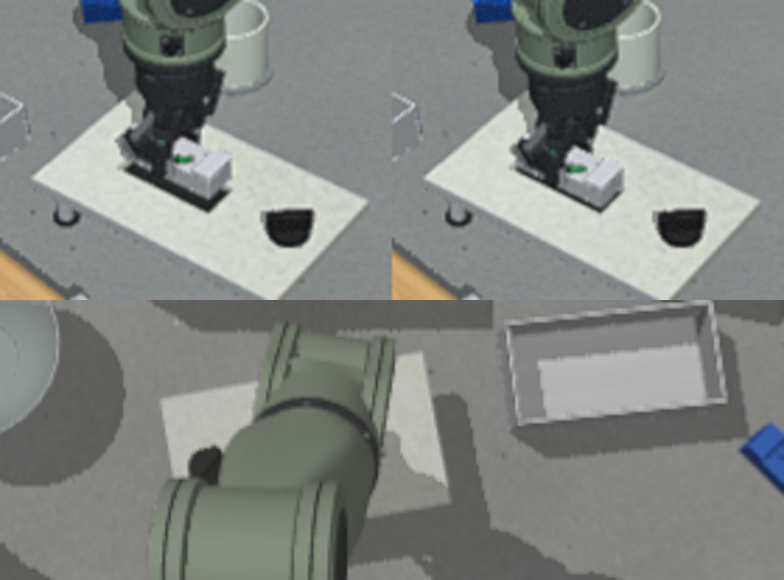

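Contact comes at rim height with a +x reaction, and a dark strip of slot shows on the far side of the level. The level is therefore too near, so I raise it slightly, shift about 2.5 mm along the shelf's x and retry.

Run:
```python
from h import *
X=np.array([np.cos(.168),np.sin(.168),0])
for dx,dy in((.0025,0),(.004,0),(.004,.0015),(.004,-.0015)):
    q=SLOT+X*dx+D*dy
    ctrl.move_l(q+[0,0,.087],velocity=.05)
    r=ctrl.move_l(q+[0,0,.0765],velocity=.03,f_stop=12); p=ctrl.current_ee_pos()
    f=ctrl.current_force(); print(dx,dy,r,p,[f@X,f@D,f[2]],ctrl.current_t())
    if p[2]<.0795: break
S2=imaging.snapshot("scene")
cv2.imwrite("pics/c3.png",cv2.resize(S2[185:305,240:380],None,fx=4,fy=4,interpolation=cv2.INTER_CUBIC))
```

```text
0.0025 0 True [ 0.59524438 -0.06464808  0.07563364] [np.float64(-1.71239353190155), np.float64(0.6425874571322973), np.float64(8.217322399152334)] 10.9583
```

View pics/c3.png

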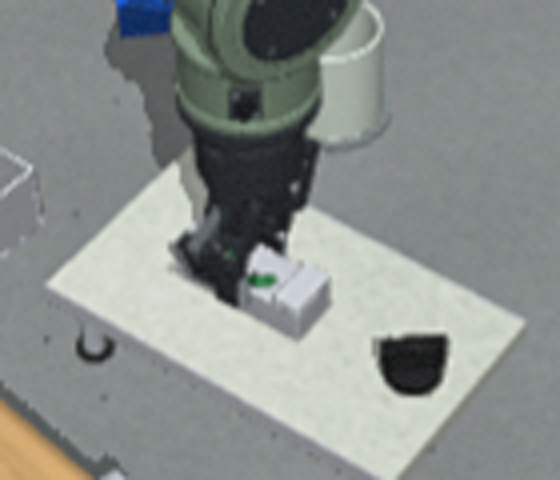

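The level is nearly home, with its underside about 1 mm above the floor. I release it, press it flush with shut fingers, and move above the knob to look at the bubble.

Run:
```python
from h import *
X=np.array([np.cos(.168),np.sin(.168),0]); q=SLOT+X*.0025
ctrl.grip(.07)
ctrl.move_l(q+[0,0,.135],velocity=.15)
ctrl.grip(0.0)
r=ctrl.move_l(q+[0,0,.095],velocity=.05,f_stop=30); print(r,ctrl.current_ee_pos(),ctrl.current_force(),ctrl.current_t())
ctrl.move_l(q+[0,0,.15],velocity=.15)
ctrl.grip(.05)
K=SLOT+.14*D
for y in(.83,.83-np.pi):
  for d in(0,-.8,-1.6,-2.4):
    j=solve_ik(K+[0,0,.10],down(y+d)); print(y,d,None if j is None else j.round(2))
ctrl.goto(K+[0,0,.15],down(.83)); print(ctrl.current_t())
for n in("scene","top"): cv2.imwrite(f"pics/{n}4.png",imaging.snapshot(n))
S=cv2.imread("pics/scene4.png");T=cv2.imread("pics/top4.png")
cv2.imwrite("pics/c4.png",np.hstack([cv2.resize(S[235:275,275:330],None,fx=7,fy=7,interpolation=cv2.INTER_CUBIC),cv2.resize(T[192:232,290:345],None,fx=7,fy=7,interpolation=cv2.INTER_CUBIC)]))
```

```text
True [ 0.59537504 -0.06458692  0.10162484] [-2.91496546  0.80881853 12.59612282] 13.2833
0.83 0 [-0.18  0.88 -0.01  1.63  0.01  0.63  0.63]
0.83 -0.8 [-0.27  0.89  0.18  1.63 -0.24  0.64  0.06]
0.83 -1.6 [-0.37  0.92  0.38  1.63 -0.49  0.68 -0.51]
0.83 -2.4 [-0.47  0.97  0.61  1.64 -0.75  0.78 -1.08]
-2.311592653589793 0 [-0.55  1.04  0.82  1.64 -0.94  0.9  -1.66]
-2.311592653589793 -0.8 [ 0.13  0.95 -0.65  1.62  0.73  0.83  2.34]
-2.311592653589793 -1.6 [ 0.03  0.91 -0.43  1.62  0.51  0.73  1.73]
-2.311592653589793 -2.4 [-0.08  0.89 -0.19  1.62  0.25  0.65  1.16]
14.9083
```

View pics/c4.png

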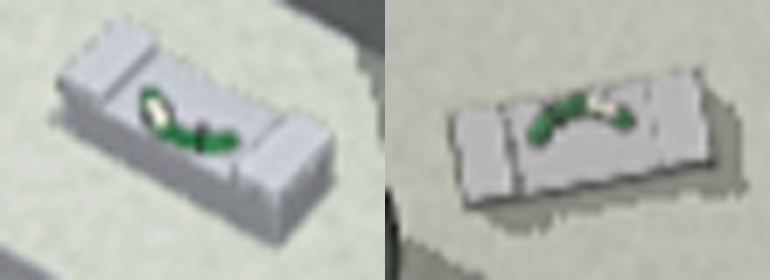

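The level is home. The bubble sits towards the hinge end, at scene crop (155,110) and top crop (602,104). That is about 10.7 mm along, so v≈0.46 and the slope is about 0.032, which needs a clockwise turn of about 1.65 rad.

```bash
cat > turn.py <<'E'
from h import *
def turn(c,y0,a,z0):  # clockwise by a about c, following the rise
    n=max(1,int(np.ceil(abs(a)/.3)))
    for i in range(1,n+1):
        d=a*i/n; ctrl.goto(c+[0,0,z0+.0048*d],down(y0-d))
    return ctrl.current_force().round(1),ctrl.current_torque().round(2),ctrl.current_gripper_width()
E
python3 - <<'E'
from turn import *
X=np.array([np.cos(.168),np.sin(.168),0]); K=SLOT+.14*D+X*.002
r=ctrl.move_l(K+[0,0,.115],velocity=.15)
r=ctrl.move_l(K+[0,0,.086],velocity=.05,f_stop=8); print(r,ctrl.current_ee_pos())
ctrl.grip(.005,50); print(ctrl.current_gripper_width(),ctrl.current_finger_force(),ctrl.current_force(),ctrl.current_torque(),ctrl.current_t())
if not r and .009<ctrl.current_gripper_width()<.018:
    print(turn(K,.83,.3,.086),ctrl.current_t())
cv2.imwrite("pics/c5.png",cv2.resize(imaging.snapshot("scene")[225:315,270:390],None,fx=5,fy=5,interpolation=cv2.INTER_CUBIC))
E
```

```text
False [0.57171847 0.07327957 0.08610279]
0.010667782563762466 48.636022210121155 [3.66706039 1.88363703 9.57333961] [ 0.13507649 -0.85716657  0.23489582] 16.575
(array([ 4.5,  0.7, 11.8]), array([ 0.02, -1.01, -0.  ]), 0.011155032259966393) 16.8917
```

View pics/c5.png

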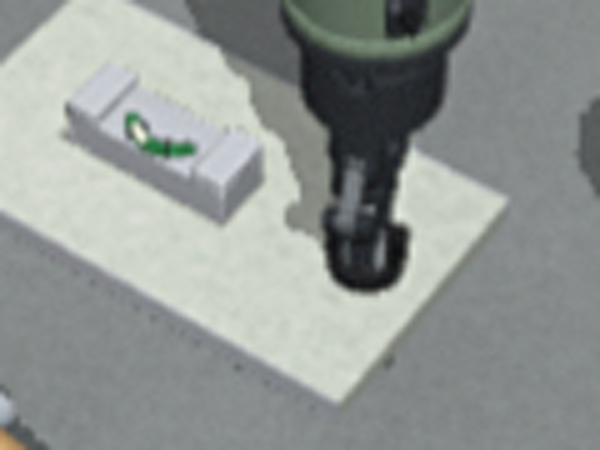

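The knob is gripped with a 10.7 mm opening, but the tips lean on the skirt with about 10 N, so I raise the tool slightly while turning on.

Run:
```python
from turn import *
X=np.array([np.cos(.168),np.sin(.168),0]); K=SLOT+.14*D+X*.002
print(turn(K,.53,1.35,.0890),ctrl.current_t())
ctrl.hold(1.2)
S=imaging.snapshot("scene");T=imaging.snapshot("top")
cv2.imwrite("pics/c6.png",np.hstack([cv2.resize(S[228:272,270:330],None,fx=6.6,fy=6.6,interpolation=cv2.INTER_CUBIC),cv2.resize(T[190:234,285:345],None,fx=6.6,fy=6.6,interpolation=cv2.INTER_CUBIC)]))
cv2.imwrite("pics/S6.png",S);cv2.imwrite("pics/T6.png",T)
```

```text
(array([ 14.1,  -4.1, -14.4]), array([-0.73, -3.39, -0.17]), 0.010979700312382795) 18.4583
```

View pics/c6.png

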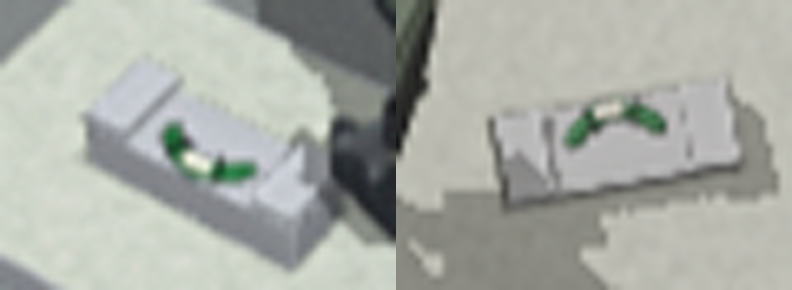

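The bubble now lies about between the marks, at scene crop (197,160) and top crop (609,107). I release the knob and measure numerically, since the views are used up.

```bash
cat > bub.py <<'E'
from h import *
def bub(I,n,c,r,d,zv):  # bubble offset along d (mm, + along d) relative to the middle of the vial's green
    p=proj(n,[c])[0]; x0,y0=(p-r).astype(int); x1,y1=(p+r).astype(int)
    f=8; A=cv2.resize(I[y0:y1,x0:x1],None,fx=f,fy=f,interpolation=cv2.INTER_CUBIC).astype(int)
    b,g,rr=A[...,0],A[...,1],A[...,2]
    gm=(g-np.maximum(b,rr)>18); 
    hull=np.zeros(gm.shape,np.uint8); ys,xs=np.nonzero(gm)
    if len(xs)<50: return None
    k=cv2.convexHull(np.c_[xs,ys].astype(np.int32)); cv2.fillConvexPoly(hull,k,1); hull=cv2.dilate(hull,np.ones((17,17)))
    w=np.clip((rr-b)-10,0,None)*hull*(rr>130)
    W=lambda xs,ys:(onplane(n,np.c_[(np.asarray(xs)+.5)/f-.5+x0,(np.asarray(ys)+.5)/f-.5+y0],zv)-c)@d*1e3
    s=W(xs,ys); yy,xx=np.nonzero(w)
    return "green ends",np.percentile(s,[1,99]).round(1),"bubble",np.average(W(xx,yy),weights=w[yy,xx]).round(2) if len(xx) else None,len(xx)/64
E
python3 - <<'E'
from turn import *; from bub import bub
ctrl.grip(.05); p=ctrl.current_ee_pos(); ctrl.move_l(p+[0,0,.04],velocity=.12); ctrl.hold(.8)
S=imaging.snapshot("scene");T=imaging.snapshot("top");print(ctrl.current_t())
cv2.imwrite("pics/S7.png",S);cv2.imwrite("pics/T7.png",T)
L=np.array([np.cos(1.925),np.sin(1.925),0])
for t,I,n,c,d in(("tab","scene0","scene",(.5035,-.334,.035),L),("tab","top0","top",(.5018,-.3362,.035),L),("tilt","scene4","scene",0,D),("tilt","top4","top",0,D),("held","S6","scene",0,D),("held","T6","top",0,D),("free","S7","scene",0,D),("free","T7","top",0,D)):
    if n=="top" and t!="tab": c=SLOT+[0,0,.104]
    if n=="scene" and t!="tab": c=SLOT+[.006,.006,.104]
    print(t,n,bub(cv2.imread(f"pics/{I}.png"),n,np.array(c),np.array([17,17]),d,c[2]))
E
```

```text
21.6
tab scene ('green ends', array([-22.2,  22.5]), 'bubble', np.float64(-1.17), 3.609375)
tab top ('green ends', array([-20.2,  23.7]), 'bubble', np.float64(1.42), 5.09375)
tilt scene ('green ends', array([-24.1,  22.1]), 'bubble', np.float64(-14.02), 5.390625)
tilt top ('green ends', array([-20.7,  23.7]), 'bubble', np.float64(-10.43), 5.890625)
held scene ('green ends', array([-26.1,  18.5]), 'bubble', np.float64(-5.44), 5.34375)
held top ('green ends', array([-22.5,  22.3]), 'bubble', np.float64(0.88), 6.34375)
free scene ('green ends', array([-26.4,  18.5]), 'bubble', np.float64(-5.94), 5.15625)
free top ('green ends', array([-22.6,  22.3]), 'bubble', np.float64(0.56), 6.078125)
```

The bubble offset is +1.06 mm in the top view and −0.7 mm in the scene view after correcting for the baseline, well inside 3 mm. Now the final press with shut fingers.

Run:
```python
from h import *
X=np.array([np.cos(.168),np.sin(.168),0]); q=SLOT+X*.0025
p=ctrl.current_ee_pos(); ctrl.move_l([p[0],p[1],.16],velocity=.15); ctrl.grip(0.0)
ctrl.goto(q+[0,0,.16],down(.168)); ctrl.hold(.3); f0=ctrl.current_force()[2]
ctrl.move_l(q+[0,0,.12],velocity=.12)
print(ctrl.move_l(q+[0,0,.098],velocity=.03,f_stop=15),ctrl.current_ee_pos())
z=ctrl.current_ee_pos()[2]
for i in range(14):
    ctrl.hold(.3); F=ctrl.current_force()[2]-f0; print(round(z,4),F.round(1))
    if F>28: break
    z-=.0007; ctrl.move_l(q+[0,0,z],velocity=.02)
ctrl.hold(1.2); print(ctrl.current_ee_pos(),ctrl.current_force(),f0,ctrl.current_t())
cv2.imwrite("pics/S8.png",imaging.snapshot("scene"));cv2.imwrite("pics/T8.png",imaging.snapshot("top"))
```

```text
True [ 0.59564924 -0.06461415  0.10518693]
0.1052 15.5
0.1045 19.4
0.1038 31.4
[ 0.59580271 -0.06460619  0.10503747] [-8.409838    1.89685724 29.34272026] -0.6893665546534735 27.3
```

Run:
```python
from bub import *
print(bub(cv2.imread("pics/S8.png"),"scene",SLOT+[.006,.006,.104],np.array([17,17]),D,.104))
d=cv2.absdiff(cv2.imread("pics/S8.png"),cv2.imread("pics/S7.png")).max(2)[225:305,345:375]; print("foot end change px",(d>60).sum())
print(ctrl.current_force(),ctrl.finish_job())
```

```text
('green ends', array([-26.4,  18.7]), 'bubble', np.float64(-5.24), 5.109375)
foot end change px 604
the job is handed in; nothing more can be done
[-8.16611763  2.00057911 30.03568645] None
```

I handed the job in at about 27 s of robot time. The level sits flush in the slot, the bubble measures within about 1 mm of centre (3 mm allowed), and the fingers are still pressing down with about 30 N; I did not check the bystanders at the end.

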